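# Throw the safe test stand's lever into the green notch

### The job

The yellow hand lamp stands on the test stand in the lever's way: first lift it by its handle and set it down upright on the black rubber mat, wholly on the mat and not dropped. Then pull the black-knobbed lever sideways out of its park recess, swing it over and let it spring fully home into the hidden notch at the green tag, without ever letting it drop into the notch at the red tag. Leave the other things on the bench where they are.

Things in the scene. Friction and masses are not known exactly. Their poses are not given: they have to be found in the camera images.
- stand: Grey closed test-stand housing fixed to the bench, 220 (x) x 300 (y) x 105 mm high; origin at the centre of its underside, z up; its -x face looks roughly to the robot. The lever rises through a low black rubber boot amid the top, swings along the stand's y (park at -y, white stripe) and leans along its x. The black toggle switch in a top corner is not used.
- pivot (a point): The lever's pivot, on the stand's vertical centre line, level with its top (105 mm up), under a rubber boot 60 mm across and 18 mm high. With swing q and lean p the ball's centre, from the pivot along the stand's axes, is x = -0.130 sin p, y = 0.130 cos p sin q, z = 0.130 cos p cos q (m).
- swing (a joint): Swing of the lever along the stand's y, rad: 0 upright, positive to +y, end stops at -0.65 and +0.65. It starts parked, at -0.62 to -0.54. Friction (1.5 N at the ball) keeps it where it is left. In a notch, the notch's sides allow only about 0.027 rad (3.5 mm at the ball) either way, and so stop a sweeping lever.
- lever (a joint): Lean, rad, 0 to 0.26: 0 = home in a notch or the park recess; grows as the ball is pulled to the stand's -x (to the robot). A spring drives it to 0 (5 N at the ball at 0, 7 N at 0.25). Between notches it rests on the edge of a hidden comb at about 0.10; pulled past 0.13 it clears the comb and swings freely.
- ball (a point): Centre of the lever's black ball knob, 40 mm diameter, 130 mm from the pivot, on a 12 mm steel shank; grip from above. Where the notches are must be felt: the unseen comb is shifted along y by up to 12 mm at the ball (0.1 rad of swing) either way from the tags, both notches alike. Let the lever ride loosely on the comb edge and sweep till it springs in; ease off for it to go home.
- green_tag: Green bar 60 x 18 x 4 mm fixed flat on the stand's top, on its +x side; origin at the centre of its underside, axes as the stand's. Marks the wanted notch: with the lever home there the ball's stand-y is that of the tag within 16 mm. The tags are at stand y = 0 and +60 mm (swing 0 and 0.48), which is which varies.
- red_tag: Red bar like the green one; it marks the forbidden notch. The lever may swing past it when pulled out, but must not drop in.
- lamp: Yellow round hand lamp, 64 mm diameter, loose, 0.3 to 0.5 kg, standing on the stand's top on its -x side; origin at the centre of its underside, z up. Body 90 mm high; above it an arched black handle: a straight flat-sided bar 76 mm long along the lamp's own x, 12 mm thick across, its centre 128 mm above the origin (top at 136 mm).
- mat: Black rubber mat fixed to the bench, 150 x 150 x 4 mm; origin at the centre of its underside. It lies on one side of the stand, to the left or the right.
- tray: Fixed blue parts tray, 150 x 150 mm, 30 mm high, on the other side of the stand; holds the two cams. Not used.
- cam1: Nickel-plated lock cam, 67 mm long, 12 mm high, in the tray; leave alone.
- cam2: A second lock cam in the tray, as cam1; leave alone.
- keypad: Cream keypad faceplate, 75 x 120 x 17 mm, lying behind the stand; leave alone.
- motor: Small grey stepper motor, 57 x 57 x 56 mm with a shaft 22 mm up, behind the stand; leave alone.
- screwdriver: Cobalt blue screwdriver, 190 mm long, lying behind the stand; leave alone.
- spray_can: Red spray can, 54 mm diameter, 160 mm high, beyond the stand to the right; leave alone.
There are look-alikes about, which are no part of the job. Leave any turquoise look-alike of the lamp alone.

How it is judged:
By the outcome, as a careful person would: the job done as asked, in the order asked, and still so for the second after the job is handed in, with the robot touching nothing.
It also fails if it takes over 61 s, if anything falls off the work surface, if the arm or the gripper's body presses on something with over 40 N, if the wrist force passes 120 N, or if a joint passes its speed limit or range.

### The arm

A 6-joint arm with a two-finger parallel gripper is mounted at the origin on the work surface. World frame = base frame: x ahead of the robot, y to its left, z up, the work surface at z = 0. Lengths are in mm, angles in degrees, forces in N, time in s.
With the tool pointing down it reaches from about 300 to 850 mm from the base axis. Payload 4.2 kg.
Tool frame: the origin (TCP) lies midway between the tips of the shut fingers; the grasp point (between the pads) lies 19 mm behind it; z points along the fingers, y is the direction in which the jaws open and shut (so a half turn about z gives the same grasp; the last joint's range is limited). The gripper opens to 91 mm and grips with 3 to 60 N. Pads are 32 mm wide; open, the fingers measure 118 mm over their backs; the gripper's body (76 mm by 178 mm) begins 60 mm behind the grasp point.
Start: joints at [69.213, 18.312, 89.639, -0, 72.044, -1.146], TCP at [193.275, 541.561, 213.976] pointing down, gripper open.
Joint ranges: [-177.97, 177.97], [-48.28, 115.42], [12.27, 149.76], [-77.06, 257.06], [2.81, 150.46], [-146.56, 146.56]. Speed limits (degrees/s): [147.25, 147.25, 180, 180, 180, 180].

### API

Orientations are given as a 3x3 rotation matrix whose columns are the frame's x, y, z axes.
In Python, from bench import * gives the robot as it stands. Calls block until the motion is done:
- reach(position, orientation): joint-space move of the TCP to a pose.
- line_to(position, orientation=None, feed=150): straight line of the TCP; orientation=None keeps the orientation; feed is the mean speed in mm/s.
- move_joints(angles): joint-space move.
- gripper_open() and grab(grip_force=None): open the fingers fully, or close them until they stop; grip_force is the grip in N (None keeps the last).
- wait(seconds).
- ik(position, orientation): joint angles nearest the present ones, or None.
- get_state(): the state.
- read_camera(name): name is "scene" or "top"; returns the picture (420x560x3 uint8, red, green, blue); there is no depth.
- camera_params(name): a dict with "fx", "fy", "cx", "cy" (pixels), "k1" (the pictures are not rectified: a ray, as slopes to the right and down, at radius r is drawn at 1 + k1 r^2 times it, then the intrinsics apply), "eye" and "attitude" of the camera in the world. Camera axes: x right, y down, z forward; pixel columns grow to the right and rows downward; lengths in mm; the calibration is good to about 2 mm. A picture is of the moment at which its call begins. camera_params takes no time and is no camera call.
A pose or a line that the arm cannot do raises Unreachable and nothing moves.
- close_job(): hands the job in, once; it reports no verdict.
Trained networks look in the newest picture that a camera, given by its name, has taken for a name from the list of things; names that differ only in an ending like _2 or _b are one class to them, and where a whole thing is asked for, a point or a joint stands for the part that bears it (a point fixed in the world has none). Each returns a list of dicts, best first, with "confidence" (0 to 1); they miss things now and then, are a little off and sometimes report something else, mostly with a low value. They report only what shows in the picture. A call takes as long as a camera call. They do not tell look-alikes from the thing itself.
- regions_of(camera, name): "mask" (420x560 bool, what is visible of it) and "point" ([column, row] in pixels, amid what is visible of it).
The state is a dict: "time_s": time; "joint_pos": joint angles; "joint_velocities": joint speeds; "joint_efforts": joint torques, N m; "position": TCP position; "orientation": TCP orientation; "ft_force": force on the tool from outside, world axes, zero at the start; "moment": the same for the moment, N m; "width": finger opening in mm.
Only numpy, scipy, OpenCV 4.12 (cv2) and the standard library are available. Lean on these libraries where they do the work, as an engineer would, in place of code of your own. Each camera call takes 0.05 s, during which the arm holds its last target. There are 200 camera calls.

## Working session

There is one attempt and no reset: what is moved stays moved. The work goes in short steps, each a Python script; the robot and the scene stay as the last script left them, time stands still between calls to the robot, and variables do not carry over. Pictures are saved under pics/ and viewed, about 8 in all and at most 12, crops included, and the job is handed in when it is done.

```bash
mkdir -p pics; ls; python3 - <<'E'
from bench import *
import cv2,numpy as np
for n in("scene","top"):
    im=read_camera(n); cv2.imwrite(f"pics/a_{n}.png",im[:,:,::-1]); print(n,camera_params(n))
    for o in("stand","green_tag","red_tag","lamp","mat","ball","tray"):
        for r in regions_of(n,o)[:3]:
            ys,xs=np.nonzero(r["mask"]); print(o,round(r["confidence"],2),np.round(r["point"]),len(xs), (xs.min(),xs.max(),ys.min(),ys.max()) if len(xs) else '')
print(get_state()["time_s"],get_state()["ft_force"])
E
```

```text
pics
scene {'fx': 408.8159983214083, 'fy': 408.8159983214083, 'cx': 278.13345153245285, 'cy': 209.8637539877126, 'k1': -0.12535199061810673, 'eye': array([ 818.45655342, -403.84726132,  876.95387096]), 'attitude': array([[ 0.88359533,  0.39015659, -0.2589153 ],
       [ 0.4680345 , -0.75271349,  0.46299687],
       [-0.01424777, -0.53028316, -0.84770087]])}
stand 0.57 [255. 230.] 12879 (np.int64(176), np.int64(330), np.int64(155), np.int64(310))
green_tag 0.52 [282. 230.] 189 (np.int64(269), np.int64(293), np.int64(220), np.int64(237))
red_tag 0.71 [291. 208.] 188 (np.int64(282), np.int64(307), np.int64(201), np.int64(216))
lamp 0.86 [366. 184.] 1231 (np.int64(346), np.int64(383), np.int64(163), np.int64(209))
lamp 0.65 [186. 193.] 1144 (np.int64(165), np.int64(201), np.int64(166), np.int64(214))
lamp 0.61 [241. 170.] 1459 (np.int64(223), np.int64(259), np.int64(142), np.int64(195))
mat 0.62 [181. 345.] 4553 (np.int64(135), np.int64(226), np.int64(299), np.int64(390))
mat 0.52 [293. 136.] 2220 (np.int64(260), np.int64(329), np.int64(107), np.int64(165))
ball 0.58 [234. 211.] 415 (np.
[... 1088 characters left out ...]
40), np.int64(267), np.int64(230), np.int64(263))
lamp 0.58 [195. 155.] 743 (np.int64(180), np.int64(208), np.int64(135), np.int64(172))
mat 0.66 [284. 195.] 160 (np.int64(278), np.int64(285), np.int64(183), np.int64(205))
mat 0.62 [394. 230.] 3129 (np.int64(363), np.int64(419), np.int64(201), np.int64(260))
mat 0.31 [168. 253.] 191 (np.int64(160), np.int64(174), np.int64(240), np.int64(264))
ball 0.63 [310. 221.] 364 (np.int64(283), np.int64(322), np.int64(211), np.int64(228))
tray 0.81 [158. 250.] 3072 (np.int64(124), np.int64(186), np.int64(219), np.int64(279))
tray 0.41 [287. 221.] 9970 (np.int64(216), np.int64(342), np.int64(174), np.int64(271))
0.8 [ 0.20594654 -0.16228726  0.41153733]
```

```bash
python3 - <<'E'
import cv2
t=cv2.imread("pics/a_top.png")[120:300,110:430]; cv2.imwrite("pics/b_top.png",cv2.resize(t,None,fx=2.5,fy=2.5,interpolation=cv2.INTER_CUBIC))
t=cv2.imread("pics/a_scene.png")[100:400,130:400]; cv2.imwrite("pics/b_scene.png",cv2.resize(t,None,fx=2,fy=2,interpolation=cv2.INTER_CUBIC))
E
```

```text
(no output)
```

View pics/b_top.png

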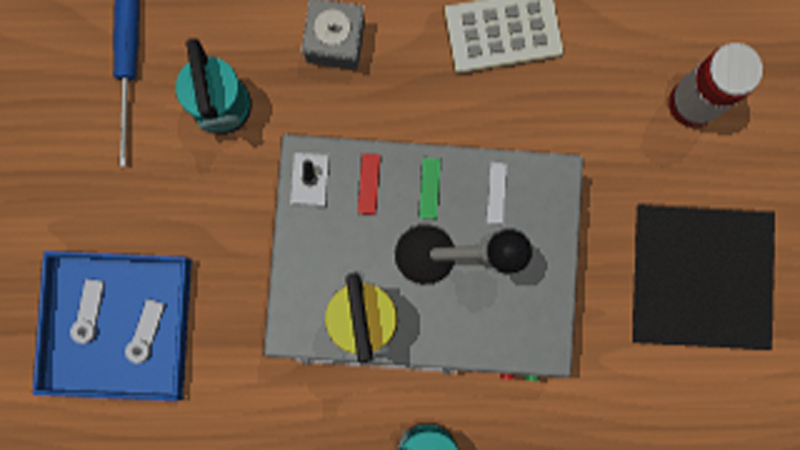

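View pics/b_scene.png

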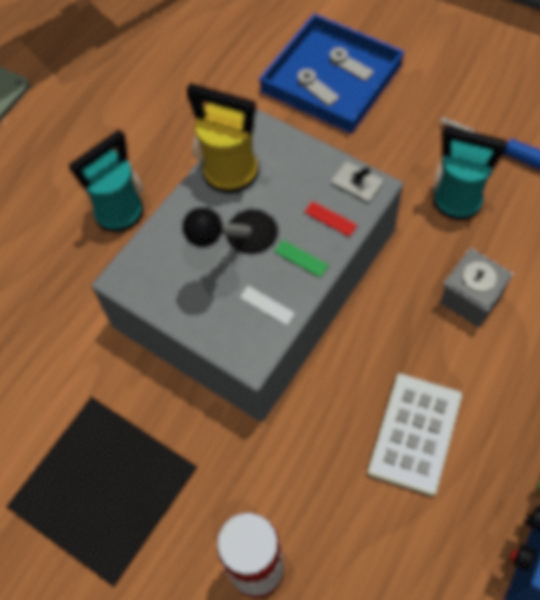

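Top view: the stand is centred near crop (425,255). Green is the middle tag at (430,188) and red is beyond it at (369,184). The yellow lamp's handle runs (353,276)–(364,358), the ball is at (510,250) and the mat centre is near (704,277), to the right. The scene view agrees. The lever therefore reaches green before red.

```bash
cat > h.py <<'E'
from bench import *
import numpy as np, cv2
from scipy.optimize import least_squares
def ray(n,uv):
    c=camera_params(n); d=(np.array(uv,float)-[c["cx"],c["cy"]])/[c["fx"],c["fy"]]
    s=d.copy()
    for _ in range(20): s=d/(1+c["k1"]*(s@s))
    return np.array(c["eye"]),np.array(c["attitude"])@np.array([*s,1])
def at(n,uv,z):
    e,d=ray(n,uv); return (e+d*(z-e[2])/d[2])[:2]
def proj(n,P):
    c=camera_params(n); q=(np.atleast_2d(P)-c["eye"])@np.array(c["attitude"]); s=q[:,:2]/q[:,2:]
    return s*(1+c["k1"]*(s**2).sum(1,keepdims=True))*[c["fx"],c["fy"]]+[c["cx"],c["cy"]]
def tool(deg):  # tool down, jaw axis at world angle deg
    a=np.radians(deg); y=np.array([np.cos(a),np.sin(a),0]); z=np.array([0,0,-1.]); return np.column_stack([np.cross(y,z),y,z])
E
python3 - <<'E'
from h import *
T=lambda x,y:(110+(x+.5)/2.5-.5,120+(y+.5)/2.5-.5)
S=lambda x,y:(130+(x+.5)/2-.5,100+(y+.5)/2-.5)
loc=np.array([[110,150],[110,-150],[-110,-150],[-110,150]])
def fit(n,uv):
    W=np.array([at(n,p,105) for p in uv])
    f=lambda v:((loc[:len(W)]@np.array([[np.cos(v[2]),np.sin(v[2])],[-np.sin(v[2]),np.cos(v[2])]])+v[:2])-W).ravel()
    r=least_squares(f,[450,0,0],x_scale=[1,1,.01]); return r
r=fit("top",[T(284,136),T(582,156),T(572,376),T(265,355)]); print("stand top",r.x,r.fun.round(1))
r2=fit("scene",[S(402,186),S(261,392),S(94,287)]); print("stand scene",r2.x,r2.fun.round(1))
v=r.x;R=np.array([[np.cos(v[2]),-np.sin(v[2])],[np.sin(v[2]),np.cos(v[2])]])
for nm,t,s in(("green",T(430,188),S(301,258)),("red",T(369,184),S(331,218)),("white",T(497,192),S(267,305))):
    for n,p in(("top",t),("scene",s)): w=at(n,p,109); print(nm,n,w,R.T@(w-v[:2]))
a,b=at("top",T(353,276),241),at("top",T(364,358),241); print("lamp handle",a,b,(a+b)/2,np.linalg.norm(a-b),np.degrees(np.arctan2(*(a-b)[::-1])))
a,b=at("scene",S(189,93),233),at("scene",S(255,112),233); print("lamp scene",a,b,(a+b)/2,np.degrees(np.arctan2(*(a-b)[::-1])))
(e1,d1),(e2,d2)=ray("top",T(510,250)),ray("scene",S(202,227))
st=np.linalg.lstsq(np.column_stack([d1,-d2]),e2-e1,rcond=None)[0]; A,B=e1+d1*st[0],e2+d2*st[1]
print("ball",A,B,R.T@((A+B)[:2]/2-v[:2]))
m=np.mean([at("top",T(*p),4) for p in((637,205),(774,212),(771,349),(633,342))],0); m2=np.mean([at("scene",S(*p),4) for p in((92,399),(196,466),(113,584),(8,506))],0); print("mat",m,m2)
E
```

```text
stand top [ 5.44458809e+02 -2.10601813e+01 -8.52978200e-02] [ 2.5  2.2  1.7 -2.6 -2.  -0.7 -2.2  1.1]
stand scene [ 5.48462258e+02 -1.99857271e+01 -8.55907835e-02] [ 2.9  6.1  0.1 -3.  -3.  -3. ]
green top [609.62851875 -26.19373494] [65.37012532  0.43720605]
green scene [610.40908557 -24.714016  ] [66.02179047  1.97804518]
red top [614.58539245  33.53814911] [65.2201541  60.37422364]
red scene [616.25509432  35.64777492] [66.70405716 62.61842887]
white top [604.56997841 -91.86526591] [ 65.92482433 -65.4265254 ]
white scene [605.13956814 -90.81552017] [ 66.40291074 -64.3320703 ]
lamp handle [517.74564317  44.31195835] [448.44104853  35.93334823] [483.09334585  40.12265329] 69.80922536062585 6.8933452045863675
lamp scene [449.55083475  34.02611663] [523.31124507  43.01895676] [486.43103991  38.5225367 ] -173.04882734425286
ball [539.33602327 -92.18768743 216.61080302] [540.27083743 -91.38190791 216.59827377] [  1.38688958 -70.86409845]
mat [ 522.7695215  -321.57587071] [ 524.06909065 -319.95201164]
```

```bash
cat > lamp.py <<'E'
from h import *
def best(p,deg): 
    return min((d for d in(deg,deg-180) if ik(p,tool(d)) is not None),key=lambda d:abs(ik(p,tool(d))[5]))
c=np.array([485,39.5]); d=best([*c,330],97); o=tool(d); print(d)
reach([*c,330],o); line_to([*c,216],feed=200); grab(25); s=get_state(); print(s["width"],s["ft_force"],s["position"])
line_to([*c,235],feed=80); s=get_state(); print("lift",s["width"],s["ft_force"])
line_to([*c,405],feed=250)
m=np.array([523.4,-320.8]); reach([*m,405],o); 
line_to([*m,135],feed=250); s=get_state(); f0=s["ft_force"][2]; print("pre",s["ft_force"],s["width"],s["time_s"])
z=121
line_to([*m,z],feed=60); f0=get_state()["ft_force"][2]
while z>104:
    z-=1; line_to([*m,z],feed=25); f=get_state()["ft_force"][2]
    if f-f0>2: break
print("down",z,f-f0); 
wait(.2); gripper_open(); line_to([*m,250],feed=250); s=get_state(); print(s["time_s"],s["ft_force"])
for n in("top","scene"): cv2.imwrite(f"pics/c_{n}.png",read_camera(n)[:,:,::-1])
E
python3 lamp.py
```

```text
-83
11.801842297744555 [ 0.29604848  1.21219833 -1.42946742] [484.93241188  39.59419082 215.85401569]
lift 11.632717638850027 [ 0.45264925  0.82777406 -4.26694822]
pre [ 0.77342828 -0.38752194 -3.9066004 ] 11.76098505726941 8.6417
down 114 6.63794572792639
12.9167 [ 0.25200267  0.06996787 -0.31666654]
```

```bash
python3 - <<'E'
import cv2,numpy as np
from h import *
# move aside to above the ball, then look
s=545.5,-20.6
a=cv2.imread("pics/c_top.png")[120:320,200:480];b=cv2.imread("pics/c_scene.png")[180:400,120:400]
cv2.imwrite("pics/d.png",np.hstack([cv2.resize(a,(400,286)),cv2.resize(b,(400,286))]))
E
```

```text
(no output)
```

View pics/d.png

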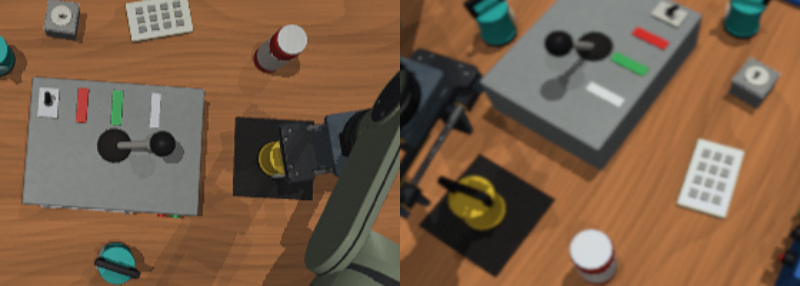

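The lamp stands upright near the mat's centre, with handle and body at about (475,195) in the scene crop. Next is the lever: grip it, pull it out, swing short of green, rest it on the comb, release, and nudge it with the open finger until it drops in.

```bash
cat > lev.py <<'E'
from h import *
S=np.array([545.5,-20.6,105]); a=-0.0854
R=np.array([[np.cos(a),-np.sin(a),0],[np.sin(a),np.cos(a),0],[0,0,1]]); O=tool(np.degrees(a)-90)
def ball(q,p): return S+R@(130*np.array([-np.sin(p),np.cos(p)*np.sin(q),np.cos(p)*np.cos(q)]))
def tcp(q,p,dy=0): return ball(q,p)+R@[0,dy,0]-[0,0,19]
def F(): return (R.T@get_state()["ft_force"]).round(1)
E
python3 - <<'E'
from lev import *
q=-0.577
b=tcp(q,0); reach(b+[0,0,90],O); line_to(b,feed=150); print(F())
grab(30); s=get_state(); print("grip",s["width"],F())
for p in(.05,.1,.15,.19): line_to(tcp(q,p),feed=60); print(p,F(),round(get_state()["width"],1))
for q in np.linspace(q,-0.22,6)[1:]: line_to(tcp(q,.19),feed=80)
print("swept",F(),get_state()["width"],R.T@(get_state()["position"]-S))
for p in(.15,.12,.10): line_to(tcp(q,p),feed=40); print(p,F())
for n in("top","scene"): cv2.imwrite(f"pics/e_{n}.png",read_camera(n)[:,:,::-1])
print(get_state()["time_s"])
E
```

```text
[0.3 0.6 0.6]
grip 38.1339056568776 [ 0.4 -0.  -1. ]
0.05 [ 6.7  1.  -3.5] 38.7
0.1 [ 6.8  0.8 -2.9] 38.8
0.15 [ 7.1  0.1 -2.3] 38.7
0.19 [ 6.7  0.7 -1.9] 38.8
swept [ 4.5 -9.2  9.7] 38.710137564518384 [-21.59425059 -31.70975614 108.88952933]
0.15 [ 1.  -7.9 10.4]
0.12 [-3.8 -9.1 12.5]
0.1 [-8.9 -8.9 14.9]
18.7917
```

```bash
python3 - <<'E'
from lev import *
s=get_state(); print("pos",R.T@(s["position"]-S),F(),"cmd",R.T@(tcp(-.22,.10)-S))
a=cv2.imread("pics/e_top.png")[150:290,210:350];b=cv2.imread("pics/e_scene.png")[140:320,170:350]
for im,n,o in((a,"top",(210,150)),(b,"scene",(170,140))):
    for q,p,c in((-.22,.10,(0,0,255)),(-.577,0.1,(0,255,0))):
        u=proj(n,ball(q,p))[0]-o; cv2.circle(im,tuple(int(x) for x in u.round()),1,c,-1)
cv2.imwrite("pics/f.png",np.hstack([cv2.resize(a,(400,400),interpolation=2),cv2.resize(b,(400,400),interpolation=2)]))
E
```

```text
pos [-15.83767373 -32.03125493 109.55730953] [-8.7 -8.5 14.1] cmd [-12.97834416 -28.22811991 107.23286351]
```

View pics/f.png

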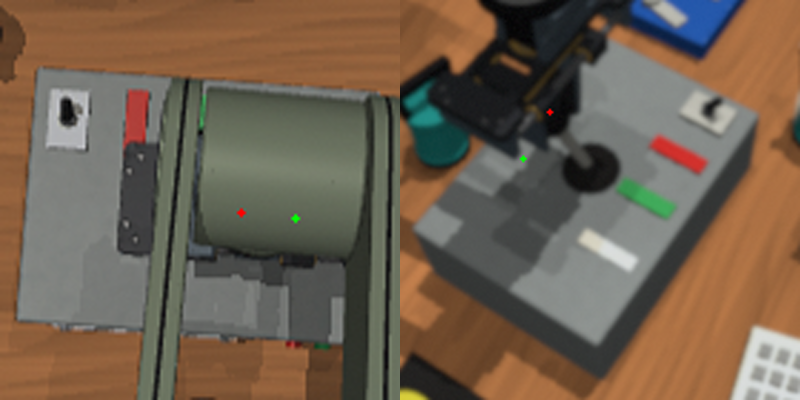

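The arm is compliant, at a few N/mm. The ball has moved to about (550,112) in the scene crop and looks to be resting on the comb. I'll release, rise and locate it.

```bash
python3 - <<'E'
from lev import *
gripper_open(); print(F(),R.T@(get_state()["position"]-S))
line_to(tcp(-.22,.10)+[0,0,70],feed=250); line_to(tcp(-.22,.10)+[-120,0,160],feed=300)
for n in("top","scene"): 
    im=read_camera(n)[:,:,::-1].copy(); cv2.imwrite(f"pics/g_{n}.png",im)
print(get_state()["time_s"])
a=cv2.imread("pics/g_top.png")[150:290,210:350];b=cv2.imread("pics/g_scene.png")[150:270,190:310]
cv2.imwrite("pics/g.png",np.hstack([cv2.resize(a,(400,400),interpolation=2),cv2.resize(b,(400,400),interpolation=2)]))
E
```

```text
[0.1 0.5 0.9] [-12.9723652  -28.21720404 107.22270632]
20.8917
```

View pics/g.png

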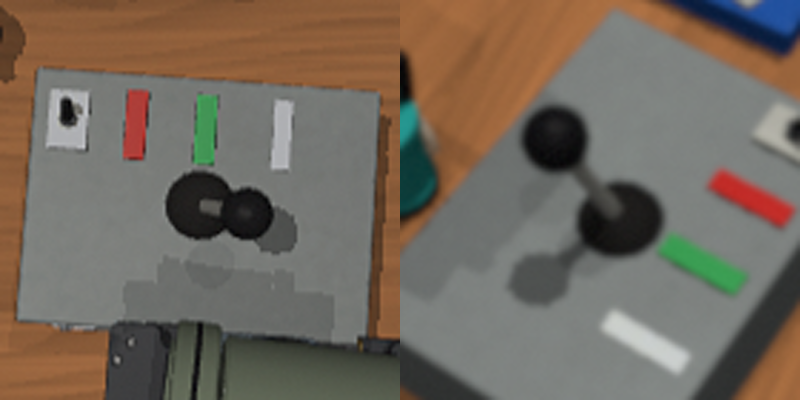

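```bash
python3 - <<'E'
from lev import *
t=np.array([247,213])*140/400+[210,150]; s=np.array([155,139])*120/400+[190,150]
f=lambda v:np.r_[proj("top",ball(*v))[0]-t,proj("scene",ball(*v))[0]-s]
r=least_squares(f,[-.2,.1]); print(r.x,r.fun,R.T@(ball(*r.x)-S))
(e1,d1),(e2,d2)=ray("top",t),ray("scene",s)
st=np.linalg.lstsq(np.column_stack([d1,-d2]),e2-e1,rcond=None)[0]; print(R.T@((e1+d1*st[0]+e2+d2*st[1])/2-S))
E
```

```text
[-0.25572295  0.10140567] [-0.60317577 -0.48917482 -0.62607798  0.25555532] [-13.16015513 -32.71391443 125.12637659]
[-13.14200438 -33.00526158 125.88436736]
```

```bash
cat > push.py <<'E'
from lev import *
def tp(y,dy): # tool pose for ball stand-y y, lean ~.05, tool offset dy
    return S+R@np.array([-7,y+dy,np.sqrt(130**2-y*y-49)-19])
line_to(tp(-33,20)+[0,0,70],O,feed=300); line_to(tp(-33,20),feed=200); print("down",F())
y=-33; hist=[]
line_to(tp(y,24),feed=60)
while y<21:
    y+=1.2; line_to(tp(y,25.5),feed=20); f=F(); py=(R.T@(get_state()["position"]-S))[1]-25.5
    hist.append((round(y,1),round(py,1),*f))
    if f[1]<-9: break
print(*hist,sep="\n"); print(get_state()["time_s"])
E
python3 push.py
```

```text
down [0.6 0.1 0.1]
(-31.8, np.float64(-31.9), np.float64(-0.4), np.float64(-0.5), np.float64(-0.1))
(-30.6, np.float64(-31.1), np.float64(0.4), np.float64(-3.1), np.float64(1.9))
(-29.4, np.float64(-29.6), np.float64(0.6), np.float64(-4.4), np.float64(3.7))
(-28.2, np.float64(-28.3), np.float64(0.3), np.float64(-4.4), np.float64(2.6))
(-27.0, np.float64(-27.1), np.float64(0.4), np.float64(-4.9), np.float64(4.2))
(-25.8, np.float64(-25.6), np.float64(1.1), np.float64(-2.6), np.float64(2.7))
(-24.6, np.float64(-24.4), np.float64(0.5), np.float64(-3.5), np.float64(2.7))
(-23.4, np.float64(-23.3), np.float64(0.7), np.float64(-4.1), np.float64(3.3))
(-22.2, np.float64(-21.9), np.float64(1.3), np.float64(-3.5), np.float64(1.7))
(-21.0, np.float64(-20.7), np.float64(0.7), np.float64(-2.3), np.float64(2.3))
(-19.8, np.float64(-19.6), np.float64(-0.1), np.float64(-2.7), np.float64(1.9))
(-18.6, np.float64(-18.4), np.float64(-0.6), np.float64(-3.1), np.float64(2.0))
(-17.4, np.float64(-17.2), np.float64(0.5), np.float64(-4.2), np.float64(2.0))
(-16.2, np.float64(-16.0), np.float64(-0.2), np.fl
[... 1108 characters left out ...]
.float64(1.1))
(1.8, np.float64(1.7), np.float64(-0.8), np.float64(-1.6), np.float64(0.3))
(3.0, np.float64(3.1), np.float64(-0.4), np.float64(-1.7), np.float64(0.3))
(4.2, np.float64(4.3), np.float64(-0.2), np.float64(-1.1), np.float64(1.1))
(5.4, np.float64(5.5), np.float64(0.7), np.float64(-1.9), np.float64(1.5))
(6.6, np.float64(6.7), np.float64(0.1), np.float64(-1.3), np.float64(1.6))
(7.8, np.float64(7.6), np.float64(0.5), np.float64(-2.5), np.float64(0.6))
(9.0, np.float64(8.1), np.float64(-0.4), np.float64(-5.4), np.float64(2.3))
(10.2, np.float64(8.5), np.float64(0.1), np.float64(-6.6), np.float64(2.7))
(11.4, np.float64(8.9), np.float64(0.1), np.float64(-9.8), np.float64(3.4))
31.6
```

The push force vanished near y≈-8, then hit a hard stop at about +8, which suggests the lever is in the notch. I'll back off, clear and look.

```bash
python3 - <<'E'
from lev import *
p=S+R@[-7,25,110]; line_to(p,feed=60); line_to(p+[0,0,80],feed=200); line_to(p+[-120,0,150],feed=300)
for n in("top","scene"): 
    im=read_camera(n)[:,:,::-1].copy(); cv2.imwrite(f"pics/h_{n}.png",im)
print(get_state()["time_s"])
a=cv2.imread("pics/h_top.png")[150:290,210:350];b=cv2.imread("pics/h_scene.png")[150:270,190:310]
cv2.imwrite("pics/h.png",np.hstack([cv2.resize(a,(400,400),interpolation=2),cv2.resize(b,(400,400),interpolation=2)]))
E
```

```text
33.2167
```

View pics/h.png

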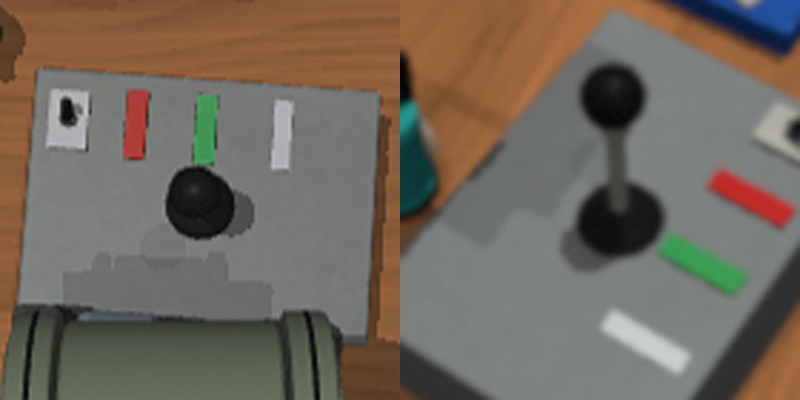

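```bash
python3 - <<'E'
from lev import *
a=cv2.imread("pics/h_top.png")[195:240,255:305]
t=np.array([197,192])*140/400+[210,150]; s=np.array([212,96])*120/400+[190,150]
for ims,w in((t,1),(t,0)):
    f=lambda v:np.r_[w*(proj("top",ball(*v))[0]-t),proj("scene",ball(*v))[0]-s]
    r=least_squares(f,[0,.1]); print(r.x,r.fun.round(2),R.T@(ball(*r.x)-S))
for p in(0,.1): print(p,proj("top",ball(.05,p))[0],proj("scene",ball(.05,p))[0])
print(t,s)
a=np.clip(a.astype(float)*2.5,0,255).astype(np.uint8); cv2.imwrite("pics/i.png",cv2.resize(a,(500,450),interpolation=2))
E
```

```text
[0.05100888 0.00232679] [-0.9  -0.49 -0.79  0.6 ] [ -0.30248257   6.62826175 129.83056131]
[ 0.06697966 -0.00092761] [-0. -0.  0.  0.] [1.20589817e-01 8.70084285e+00 1.29708445e+02]
0 [278.12506001 216.57113856] [252.90185716 179.50679214]
0.1 [277.73268516 222.6174445 ] [247.47749257 176.87127664]
[278.95 217.2 ] [253.6 178.8]
```

View pics/i.png

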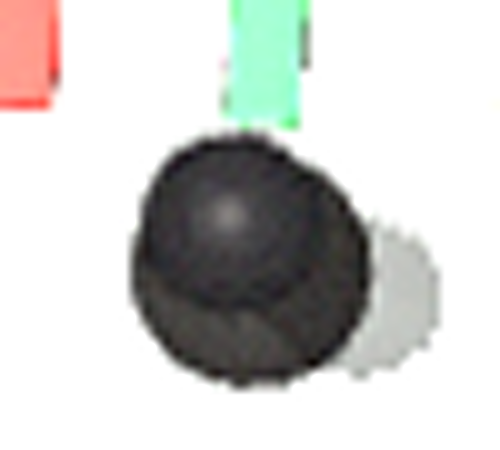

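```bash
python3 - <<'E'
from lev import *
print(F(),get_state()["time_s"]); 
for r in regions_of("scene","lamp"): print(r["confidence"],r["point"],at("scene",r["point"],60))
close_job()
E
```

```text
[ 0.7 -1.1  0. ] 33.2167
0.75 [184.9, 193.8] [344.97944091 -21.58074304]
0.75 [362.9, 185.5] [720.68066875 200.46983379]
0.73 [168.8, 338.0] [ 515.83946725 -328.35642373]
the job is handed in; nothing more can be done
```

The lamp is on the mat and the lever is home in the notch at the green tag. I handed the job in at about 33 s of the 61 s allowed; no verdict is reported.

- **Lamp:** I lifted it by its handle and lowered it until the wrist felt the mat, then opened the gripper. The pictures show it standing upright near the mat's centre. The last detection put it about 10 mm from the mat centre, where 43 mm is the most it can be off, measured coarsely from what was visible.
- **Lever:** I pulled it out, swung it part way, let it rest on the comb edge and released it. An open finger then pushed it slowly until it dropped in and met the notch's far side at about stand y = +8 mm. I kept the sweep below y = +12 mm, so it never came near the red notch at about +60 mm.
- **Last check:** Both cameras show the ball at stand y of about +7 mm, within 16 mm of the green tag, and the lean is 0 within about 0.01 rad. The arm was clear, with wrist force around zero.

**What disagreed:** During the gripped swing the arm gave way by about 4 mm under roughly 10 to 15 N. The lever came to rest at y = -33 mm instead of the intended -28 mm, which I measured and allowed for. In the final sweep the finger also lost contact from about -8 to -1 mm, probably because the ball sprang ahead as it dropped in.

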